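# Gauge a drilled hole and set the bead drill's depth selector to match

### The arm

A 6-joint arm with a two-finger parallel gripper is mounted at the origin on the work surface. World frame = base frame: x ahead of the robot, y to its left, z up, the work surface at z = 0. Lengths are in m, angles in rad, forces in N, time in s.
With the tool pointing down it reaches from about 0.225 to 0.875 m from the base axis. Payload 3.4 kg.
Tool frame: the origin (TCP) lies at the very end of the fingers, on their centre line; the grasp point (between the pads) lies 19 mm behind it; z points along the fingers, y is the line along which they close (so a half turn about z gives the same grasp; the last joint's range is limited). The gripper opens to 85 mm and grips with 20 to 120 N. Pads are 22 mm wide; open, the fingers measure 114 mm over their backs; the gripper's body (76 mm by 85 mm) begins 54 mm behind the grasp point. The pads swing forward as they close: fully open they stand 13 mm farther back than shut.
Start: joints at [1.11, 0.276, 1.505, -0, 1.361, -0.121], TCP at [0.192, 0.542, 0.231] pointing down, gripper open.
Joint ranges: [-2.89, 2.89], [-0.75, 2.08], [0.22, 2.7], [-1.18, 4.32], [0.11, 2.71], [-2.7, 2.7]. Speed limits (rad/s): [2.57, 2.57, 3.14, 3.14, 3.14, 3.14].

### API

Orientations are given as a unit quaternion [w, x, y, z].
In Python, from rig import readout, vision, manip gives the robot as it stands.
- The arm moves only by the shell command python3 -m handwheel 'ROWS' [FORCE]. ROWS is JSON, a list of rows, each a list of 3 entries, a list of its own where there are three numbers: the shift along the tool's x, y, z in mm, then the turn, a rotation vector about the tool's x, y, z in units of 6 degrees (1.0 is 6 degrees), then the closure, from -1 (fully open) to 1 (shut), so that 0 is half open. A call has 1 to 20 rows; each row shifts and turns the commanded pose from where the row before left it, along the tool's axes as they then stand; what a row does not reach is not made up. A row lasts 1/8 s, in which the tool goes at most 62.5 mm and 10.7 degrees, less where a joint would pass 70% of its speed; a pose out of reach is approached as far as the arm can. A call is refused whole if a number of a shift passes 62.5 or a number of a turn 1, either way. A call with a gripper value outside its range is refused whole. The fingers move at their own pace and stop on an object; FORCE is the grip in N (left out, the last holds). Time passes only in rows, so rows that do not move let the fingers close. It gives the time, the measured TCP pose, the force, the opening and the grip force at its end, in the units of the state.
- readout.get_state(): the state, without advancing time (a new reading comes with each control period).
- vision.get_image(name): name is "scene" or "top" or "wrist"; returns the picture (384x512x3 uint8, blue, green, red); there is no depth.
- vision.camera_params(name): a dict with "intrinsics" (3x3 intrinsics, pixels), "rvec" (rotation vector, rad) and "tvec" (3), from world to camera coordinates, as OpenCV has them; the wrist camera has in their place "hand_eye" (4x4, takes a point from camera to tool coordinates, whose origin is the TCP and whose axes are the flange's). Camera axes: x right, y down, z forward; pixel columns grow to the right and rows downward; lengths in m; the calibration is good to about 2 mm. The wrist camera is an equidistant fisheye: a pixel r from the principal point sees the ray r / f radians off the axis. A picture is of the moment at which its call begins: read the wrist's pose just before it. camera_params takes no time and is no camera call.
- manip.sign_off(): hands the job in; it is judged then, once.
The state is a dict: "clock": time; "qpos": joint angles; "qd": joint speeds; "effort": joint torques, N m; "position": TCP position; "ee_rot": TCP orientation; "contact_force": force on the tool from outside, world axes, zero at the start; "moment": the same for the moment, N m; "width": finger opening in m; "gripper_force": force on a finger pad.
Only numpy, scipy, OpenCV 4.12 (cv2) and the standard library are available. Lean on these libraries where they do the work, as an engineer would, in place of code of your own. Each camera call takes 0.05 s, during which the arm holds its last target. There are 200 camera calls.

### The job

First push the depth gauge's rod down until it bottoms in the drilled hole of the stone beneath it, and read how much rod is left exposed between bushing and cap. Then turn the drill console's selector lever from park to rest in the matching notch: one dot for 45 mm exposed (a 15 mm hole), two dots for 35 mm (25 mm hole), three dots for 25 mm (35 mm hole). Leave the rod down in the hole, and leave the stone blocks and everything else on the bench where they are.

Things in the scene. Friction and masses are not known exactly. Their poses are not given: they have to be found in the camera images.
- depth_rod (a joint): how far the gauge's 8 mm steel depth rod has been slid straight down from its topmost place, m, 0 to 0.055; starts at 0 to 0.006. About 3 N of friction; it stays where it is left. Exposed rod, from bushing top to cap underside, is 70 mm minus this value. The tip is level with the stone's top at 0.010, so hole depth = value when bottomed - 0.010
- rod_cap (a point): centre of the top face of the rod's black cap, a disc 24 mm across and 10 mm thick, 175 mm above the table with the rod topmost; moves down with the rod. Thin black rings mark the rod every 10 mm below the cap's underside
- rod_tip (a point): lower end of the depth rod, 115 mm below the cap's top, 60 mm above the table with the rod topmost
- bushing_top (a point): centre of the top of the gauge's 34 mm wide bushing, 95 mm above the table, on the rod's axis. The gauge is fixed; its grey arm, 26 mm wide, 76 to 90 mm high, runs to this point's +y to a 22 mm column, 95 mm from the axis and 114 mm high
- blank_a: one of three outwardly identical grey sawn stone blocks, 90 x 70 x 50 mm (x, y, z), origin at the centre of its underside; a vertical blind hole, 13 mm wide, opens at the middle of its top. The three holes are 15, 25 and 35 mm deep; which block has which is not told. 0.8 kg, loose. One of the three stands with its hole under the gauge's rod
- blank_b: another of the three blocks, as blank_a
- blank_c: another of the three blocks, as blank_a
- console: the drill's fixed grey control box, 170 x 160 x 45 mm (x, y, z), origin at the centre of its underside; a dark 2 mm dial plate, 152 mm across, lies on it (surface 47 mm above the table)
- selector_pivot (a point): on the selector's vertical axis, at the console's middle, 62 mm above the table; axes are the console's. White marks on the dial 66 mm from the axis: a short bar (park), then clockwise from above one, two, three dots, in directions 4.189, 3.491, 2.793, 2.094 rad, counted anticlockwise from this point's +x
- selector (a joint): angle of the selector lever, rad, growing clockwise seen from above: 0 at park, 0.698 at one dot, 1.396 at two dots, 2.094 at three dots, end stops at -0.12 and 2.21. A spring detent draws it into each of the four positions once it is within about 0.3 rad; leaving one takes up to about 5 N pushed sideways at the lever. Starts at park
- lever_tip (a point): end of the selector's black lever, half-way up, 63 mm above the table. The lever is a flat bar on a round hub of 32 mm diameter; it reaches 62 mm from the axis, is 10 mm wide and stands from 52 to 74 mm above the table; the hub is 50 to 76 mm high. This point's x axis points outwards along the lever
- heart_small: bystander: pale stone heart, 42 mm wide, 18 mm high, near the gauge; origin under its middle
- heart_dark: bystander: dark stone heart, 42 mm wide, 20 mm high, beside the console; origin under its middle
- heart_large: bystander: green-grey stone heart, 85 mm wide, 35 mm high; origin under its middle
- jar_tall: bystander: clear jar, white cap, 38 mm across, 62 mm high, behind the console; origin under its middle
- jar_wide: bystander: clear jar, white cap, 56 mm across, 55 mm high; origin under its middle
- tin: bystander: round tin, 68 mm across, 28 mm high; origin under its middle
- brush: bystander: brush, 180 mm long, lying; origin under its middle
There are look-alikes about, which are no part of the job. Leave any purple look-alike of the console alone.

How it is judged:
On the way, in this order (a step that is already met when the one before it is completed fails the run):
1. the depth rod is bottomed in the hole of the stone under the gauge (its tip within 2 mm of the hole's floor), before the selector stands at the matching position (((horizontal distance between rod_tip and blank_a below 0.012 m and z of rod_tip in the frame of blank_a below 0.037 m) or (horizontal distance between rod_tip and blank_b below 0.012 m and z of rod_tip in the frame of blank_b below 0.027 m) or (horizontal distance between rod_tip and blank_c below 0.012 m and z of rod_tip in the frame of blank_c below 0.017 m))), for 0.2 s.
2. the selector lever rests at the position that matches the hole's depth, with the rod still down (((horizontal distance between rod_tip and blank_a below 0.012 m and z of rod_tip in the frame of blank_a below 0.037 m and value of joint selector between 0.5781 and 0.8181 rad) or (horizontal distance between rod_tip and blank_b below 0.012 m and z of rod_tip in the frame of blank_b below 0.027 m and value of joint selector between 1.2763 and 1.5163 rad) or (horizontal distance between rod_tip and blank_c below 0.012 m and z of rod_tip in the frame of blank_c below 0.017 m and value of joint selector between 1.9744 and 2.2144 rad))), for 0.2 s.
At the end, for the whole second after the job is handed in: The rod's tip is within 2 mm of the floor of the hole in the stone under the gauge, and the selector lever is at rest within 0.12 rad of the position for that hole: one dot for 15 mm, two for 25 mm, three for 35 mm (((horizontal distance between rod_tip and blank_a below 0.012 m and z of rod_tip in the frame of blank_a below 0.037 m and value of joint selector between 0.5781 and 0.8181 rad) or (horizontal distance between rod_tip and blank_b below 0.012 m and z of rod_tip in the frame of blank_b below 0.027 m and value of joint selector between 1.2763 and 1.5163 rad) or (horizontal distance between rod_tip and blank_c below 0.012 m and z of rod_tip in the frame of blank_c below 0.017 m and value of joint selector between 1.9744 and 2.2144 rad)) and velocity of joint selector between -0.1 and 0.1 rad/s); the robot touches nothing.
It fails at once if a stone block is shifted by more than 20 mm (distance of any of blank_a, blank_b, blank_c from where it was at the start of the episode above 0.02 m).
It fails at once if another thing on the bench is shifted by more than 30 mm (distance of any of heart_small, heart_dark, heart_large, jar_tall, jar_wide, tin, brush from where it was at the start of the episode above 0.03 m).
It also fails if it takes over 58 s, if anything falls off the work surface, if the arm or the gripper's body presses on something with over 40 N, if the wrist force passes 120 N, or if a joint passes its speed limit or range.

## Working session

There is one attempt and no reset: what is moved stays moved. The work goes in short steps, Python scripts to look and compute and a shell command to move; the robot and the scene stay as the last step left them, time stands still between calls to the robot, and variables do not carry over. Pictures are saved under pics/ and viewed, at most 10 in all, crops included, and the job is handed in when it is done.

```bash
mkdir -p pics
python3 - <<'E'
from rig import readout, vision
import cv2, numpy as np
s=readout.get_state(); print(s['clock'],s['position'],s['ee_rot'],s['width'],s['contact_force'])
for n in('scene','top'):
    im=vision.get_image(n); cv2.imwrite(f'pics/{n}0.png',im)
    p=vision.camera_params(n); print(n,{k:np.round(v,4).tolist() for k,v in p.items()})
print(vision.camera_params('wrist'))
E
```

```text
0.0 [0.19143999 0.54164176 0.23045041] [-2.45181636e-04  1.69092147e-01  9.85599843e-01 -8.57384997e-04] 0.08536676905508848 [-0.13692046  0.55198523 -0.47914931]
scene {'intrinsics': [[363.6975, 0.0, 253.2956], [0.0, 363.6975, 199.5786], [0.0, 0.0, 1.0]], 'rvec': [1.9441, 1.2097, -0.6207], 'tvec': [-0.1766, -0.1913, 1.499]}
top {'intrinsics': [[410.8793, 0.0, 251.9782], [0.0, 410.8793, 192.3763], [0.0, 0.0, 1.0]], 'rvec': [2.1184, -2.1294, 0.2249], 'tvec': [-0.0866, 0.5506, 1.2198]}
{'intrinsics': array([[297.31863964,   0.        , 255.03574443],
       [  0.        , 297.31863964, 189.95345539],
       [  0.        ,   0.        ,   1.        ]]), 'hand_eye': array([[ 7.45701405e-06, -9.48992664e-01, -3.15298151e-01,
         8.07835611e-02],
       [ 9.99999799e-01,  2.07151854e-04, -5.99840426e-04,
         6.25400052e-04],
       [ 6.34558761e-04, -3.15298083e-01,  9.48992474e-01,
        -1.42730248e-01],
       [ 0.00000000e+00,  0.00000000e+00,  0.00000000e+00,
         1.00000000e+00]])}
```

View pics/scene0.png

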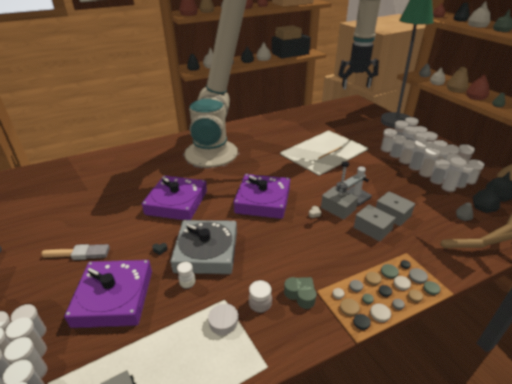

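View pics/top0.png

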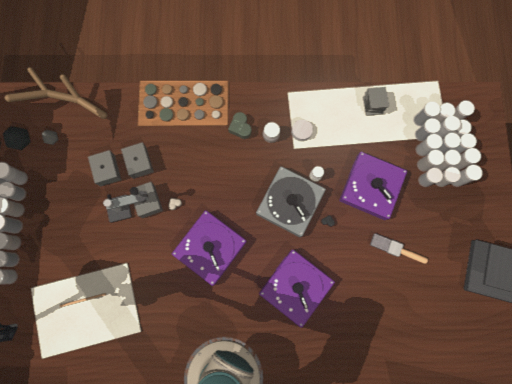

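The scene view shows the gauge at about (347,190) and the grey console at (205,245). In the top view the gauge is at about (130,202) and the console at (291,201), with its lever pointing down-right. I'll enlarge both places.

```bash
cat > h.py <<'E'
import cv2, numpy as np
from rig import vision
def proj(n,P):
    p=vision.camera_params(n)
    return cv2.projectPoints(np.float64(P).reshape(-1,3),np.array(p['rvec']),np.array(p['tvec']),np.array(p['intrinsics']),None)[0].reshape(-1,2)
def ray(n,uv):
    p=vision.camera_params(n); R=cv2.Rodrigues(np.array(p['rvec']))[0]; t=np.array(p['tvec']).ravel()
    d=R.T@np.linalg.inv(p['intrinsics'])@[uv[0],uv[1],1.]
    return -R.T@t,d
def onz(n,uv,z):
    c,d=ray(n,uv); return c+d*(z-c[2])/d[2]
E
python3 - <<'E'
import cv2,numpy as np
from h import *
t=cv2.imread('pics/top0.png'); s=cv2.imread('pics/scene0.png')
a=cv2.resize(t[170:235,85:195],None,fx=3.6,fy=3.6,interpolation=2)
b=cv2.resize(s[155:245,300:420],None,fx=3.3,fy=3.3,interpolation=2)
c=cv2.resize(t[160:245,240:345],None,fx=3.6,fy=3.6,interpolation=2)
o=np.zeros((600,800,3),np.uint8)
for im,(x,y) in((a,(0,0)),(b,(400,0)),(c,(0,290))): o[y:y+im.shape[0],x:x+im.shape[1]]=im[:600-y,:800-x]
cv2.imwrite('pics/z1.png',o)
E
```

```text
(no output)
```

View pics/z1.png

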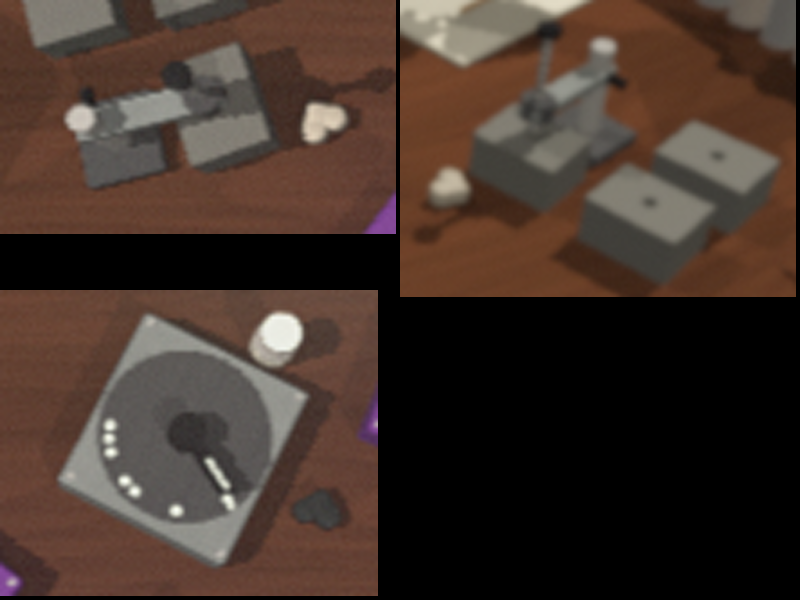

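The crops show the cap at top pixel (134.2,190.8) and scene pixel (345.2,164.4), with the column cap at top (107.2,203.1). The hub is at top (291.7,199.4). The park bar is at (303.3,218.6), and the one, two and three dots at (289,221), (276,214) and (270.6,201).

Run:
```python
from h import *
np.set_printoptions(precision=4,suppress=True)
for z in(.169,.175): print('cap top',onz('top',(134.2,190.8),z))
for z in(.169,.175): print('cap scene',onz('scene',(345.2,164.4),z))
print('col',onz('top',(107.2,203.1),.114),onz('scene',(361.2,168.9),.114))
h=onz('top',(291.7,199.4),.076); print('hub',h, 'dial',onz('top',(291.4,200.8),.047))
for p in((303.3,218.6),(288.9,221.1),(276.1,214.4),(270.6,201.1)):
    q=onz('top',p,.047);d=q-h;print(q,np.hypot(*d[:2]),np.arctan2(d[1],d[0])%6.283)
for P in((120,320),(300,400),(145,90+400)): pass
c=[((x)/3.6+240,(y-290)/3.6+160) for x,y in((148,316),(307,397),(222,563),(60,480))]
C=np.array([onz('top',p,.045) for p in c]);print(C,C.mean(0))
print('smallheart',onz('top',(323/3.6+85,122/3.6+170),.01),'dark',onz('top',(318/3.6+240,510/3.6+80),.01),'jar',onz('top',(282/3.6+240,335/3.6+80),.06))
```

```text
cap top [0.5332 0.2433 0.169 ]
cap top [0.532  0.2416 0.175 ]
cap scene [0.5364 0.2462 0.169 ]
cap scene [0.544  0.2395 0.175 ]
col [0.508  0.3354 0.114 ] [0.5129 0.3369 0.114 ]
hub [ 0.5237 -0.21    0.076 ] dial [ 0.5246 -0.2122  0.047 ]
[ 0.4686 -0.2476  0.047 ] 0.06674921985711182 3.7400482149266248
[ 0.461  -0.2029  0.047 ] 0.06309396505779608 3.0287216828652124
[ 0.482  -0.1638  0.047 ] 0.062239578955417964 2.304300724048328
[ 0.5239 -0.1474  0.047 ] 0.06260949624794207 1.5682061391280067
[[ 0.6331 -0.1825  0.045 ]
 [ 0.5598 -0.3198  0.045 ]
 [ 0.4156 -0.2412  0.045 ]
 [ 0.4877 -0.1038  0.045 ]] [ 0.5241 -0.2118  0.045 ]
smallheart [0.5227 0.1564 0.01  ] dark [ 0.4633 -0.3322  0.01  ] jar [ 0.61   -0.2973  0.06  ]
```

Checks: the cap-to-column distance is 96 mm against 95 given, the dot radii are about 63–66 mm, and the console sides are 165 and 156 mm against 170 and 160. The console yaw is about -0.48. I'll go above the cap with the gripper shut.

```bash
python3 -m handwheel '[[[-20,-8,0],[0,0,0],1],[[-40,-16,0],[0,0,0],1],[[-42,-17,0],[0,0,0],1],[[-42,-17,0],[0,0,0],1],[[-42,-17,0],[0,0,0],1],[[-42,-17,0],[0,0,0],1],[[-42,-17,0],[0,0,0],1],[[-42,-17,0],[0,0,0],1],[[-42,-17,0],[0,0,0],1],[[-40,-16,0],[0,0,0],1],[[-20,-5,0],[0,0,0],1],[[-9,-3,0],[0,0,0],1],[[0,0,0],[0,0,0],1],[[0,0,0],[0,0,0],1]]'
python3 - <<'E'
from h import *
from rig import readout
from scipy.spatial.transform import Rotation as Ro
s=readout.get_state(); im=vision.get_image('wrist'); cv2.imwrite('pics/w1.png',im)
R=Ro.from_quat(s['ee_rot'],scalar_first=True).as_matrix(); print(R.round(3),s['position'])
w=vision.camera_params('wrist'); H=w['hand_eye']
P=np.array([.534,.2425,.171]); pc=H[:3,:3].T@(R.T@(P-s['position'])-H[:3,3])
th=np.arctan2(np.hypot(*pc[:2]),pc[2]); d=pc[:2]/np.hypot(*pc[:2])
print('pred px',w['intrinsics'][:2,2]+297.3*th*d)
E
```

```text
clock: 1.85
position: [0.5337, 0.2446, 0.2314]
ee_rot: [-0.0, 0.168, 0.986, 0.0]
contact_force: [-1.0, -0.3, 0.0]
width: 0.0002
gripper_force: 0.0
[[-0.943  0.332 -0.001]
 [ 0.332  0.943  0.001]
 [ 0.001  0.    -1.   ]] [0.53374993 0.24458673 0.2313541 ]
pred px [251.77865741 208.38194673]
```

View pics/w1.png

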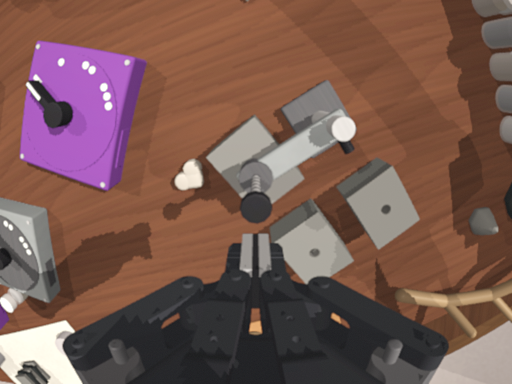

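The wrist view shows the cap at (256,207) against a prediction of (252,208), so the tool is centred on it within about 1 mm. I'll press down.

```bash
python3 -m handwheel '[[[0,0,20],[0,0,0],1],[[0,0,25],[0,0,0],1],[[0,0,8],[0,0,0],1],[[0,0,5],[0,0,0],1],[[0,0,5],[0,0,0],1],[[0,0,5],[0,0,0],1],[[0,0,5],[0,0,0],1],[[0,0,4],[0,0,0],1],[[0,0,0],[0,0,0],1],[[0,0,0],[0,0,0],1]]'
```

```text
clock: 3.15
position: [0.5352, 0.2433, 0.1541]
ee_rot: [0.0, 0.169, 0.986, -0.0]
contact_force: [0.5, -0.2, -0.0]
width: -0.0001
gripper_force: 0.0
```

```bash
python3 -m handwheel '[[[0,0,2],[0,0,0],1],[[0,0,2],[0,0,0],1],[[0,0,2],[0,0,0],1]]'
python3 - <<'E'
from h import *
t=vision.get_image('wrist'); s=vision.get_image('scene')
o=np.zeros((400,800,3),np.uint8)
o[:,:400]=cv2.resize(t[120:260,186:326],(400,400),interpolation=2)
o[:,400:]=cv2.resize(s[150:220,310:380],(400,400),interpolation=2)
cv2.imwrite('pics/z2.png',o)
E
```

```text
clock: 3.52
position: [0.5353, 0.2435, 0.1485]
ee_rot: [0.001, 0.169, 0.986, -0.0]
contact_force: [1.0, -1.5, 2.2]
width: -0.0001
gripper_force: 1.3
```

View pics/z2.png

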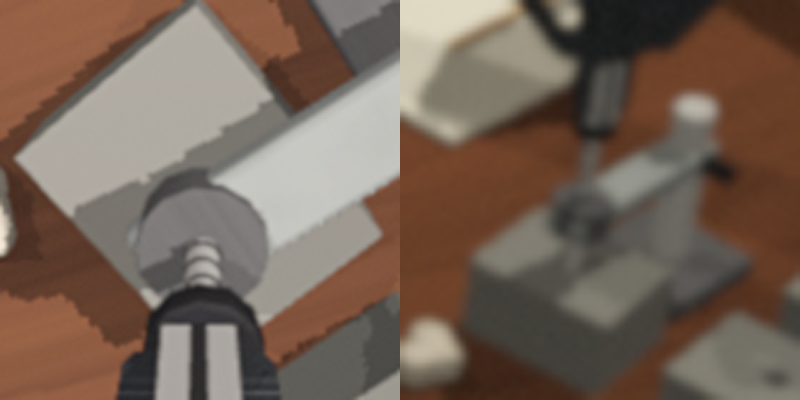

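The fingers sit on the cap, with about 2 N of friction, and the rod is going down. I'll keep pressing.

```bash
python3 -m handwheel '[[[0,0,2],[0,0,0],1],[[0,0,2],[0,0,0],1],[[0,0,2],[0,0,0],1]]'; python3 -m handwheel '[[[0,0,2],[0,0,0],1],[[0,0,2],[0,0,0],1]]';  python3 -m handwheel '[[[0,0,2],[0,0,0],1]]'
```

```text
clock: 4.0
position: [0.5351, 0.2436, 0.1423]
ee_rot: [0.0, 0.169, 0.986, 0.0]
contact_force: [0.2, -1.4, 2.5]
width: 0.0003
gripper_force: 1.3
clock: 4.25
position: [0.5352, 0.2437, 0.1398]
ee_rot: [0.001, 0.169, 0.986, 0.0]
contact_force: [-2.6, -2.8, 17.8]
width: 0.0002
gripper_force: 8.8
clock: 4.38
position: [0.5353, 0.2437, 0.1396]
ee_rot: [0.001, 0.169, 0.986, 0.0]
contact_force: [-4.4, -3.1, 26.2]
width: -0.0005
gripper_force: 13.3
```

The rod bottomed at TCP z = 0.1398, where the force rose sharply from 2.5 to 26 N. The expected cap heights are 150, 140 and 130 mm, so this is the 25 mm hole (35 mm exposed) and needs two dots. I'll lift, go to the console and turn the tool to suit the lever.

```bash
python3 -m handwheel '[[[0,0,-8],[0,0,0],1],[[0,0,-25],[0,0,0],1],[[0,0,-35],[0,0,0],1],[[-7,-24,0],[0,0,0],1],[[-14,-49,0],[0,0,0],1],[[-14,-49,0],[0,0,0],1],[[-14,-49,0],[0,0,0],1],[[-14,-49,0],[0,0,0],1],[[-14,-49,0],[0,0,0],1],[[-14,-49,0],[0,0,0],1],[[-14,-49,0],[0,0,0],1],[[-14,-49,0],[0,0,0],1],[[-14,-49,0],[0,0,0],1],[[-7,-24,0],[0,0,0],1]]' && python3 -m handwheel '[[[0,0,0],[0,0,-1],1],[[0,0,0],[0,0,-1],1],[[0,0,0],[0,0,-1],1],[[0,0,0],[0,0,-1],1],[[0,0,0],[0,0,-1],1],[[0,0,0],[0,0,-1],1],[[0,0,0],[0,0,-1],1],[[0,0,0],[0,0,0],1]]'
python3 - <<'E'
from h import *
from rig import readout
from scipy.spatial.transform import Rotation as Ro
s=readout.get_state(); im=vision.get_image('wrist'); sc=vision.get_image('scene'); cv2.imwrite('pics/w2raw.png',im);cv2.imwrite('pics/s2.png',sc)
print(s['position'],s['ee_rot'],s['qpos'])
R=Ro.from_quat(s['ee_rot'],scalar_first=True).as_matrix()
w=vision.camera_params('wrist'); H=w['hand_eye']
def pw(P):
    pc=H[:3,:3].T@(R.T@(P-s['position'])-H[:3,3]); th=np.arctan2(np.hypot(*pc[:2]),pc[2])
    return w['intrinsics'][:2,2]+297.3*th*pc[:2]/np.hypot(*pc[:2])
C=np.array([.5243,-.2118])
for r,a,z in((0,0,.076),(.062,3.70,.074),(.066,3.0,.047),(.066,2.3,.047)):
    p=pw(np.r_[C+r*np.array([np.cos(a),np.sin(a)]),z]); print(p); cv2.drawMarker(im,tuple(int(v) for v in p),(0,0,255),0,8,1)
o=np.zeros((384,800,3),np.uint8); o[:,:512]=im
g=cv2.resize(sc[150:220,320:372],(285,384),interpolation=2); o[:,512:797]=g
cv2.imwrite('pics/z3.png',o)
E
```

```text
clock: 6.12
position: [0.5032, -0.2658, 0.2033]
ee_rot: [-0.001, 0.17, 0.985, 0.001]
contact_force: [0.0, 0.6, 0.1]
width: 0.0001
gripper_force: 0.0
clock: 7.12
position: [0.5035, -0.2632, 0.2035]
ee_rot: [-0.0, -0.195, 0.981, 0.001]
contact_force: [-0.6, -0.8, -1.0]
width: -0.0001
gripper_force: 0.0
[ 0.50354924 -0.26318773  0.20345907] [-3.80938471e-04 -1.94795163e-01  9.80843292e-01  1.06574620e-03] [-6.04670645e-01  2.83549666e-01  1.56460867e+00  9.73670695e-04
  1.29549496e+00 -2.56783009e+00]
[294.23206585 218.17250547]
[285.79035351 157.39730301]
[324.57048887 156.54473458]
[347.68909421 188.40441838]
```

View pics/z3.png

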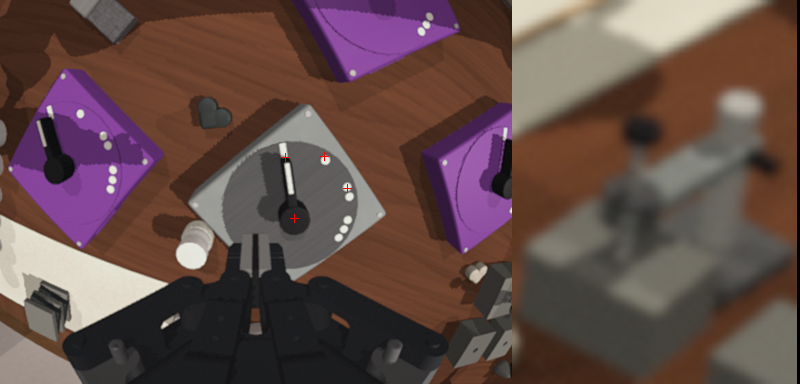

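The predicted marks fall on the hub, lever, and dots to within about 5 px, and the right crop shows the rod well down. I'll descend beside the lever on its anticlockwise side.

```bash
python3 -m handwheel '[[[0,0,20],[0,0,0],1],[[0,0,40],[0,0,0],1],[[0,0,40],[0,0,0],1],[[0,0,30],[0,0,0],1],[[0,0,14],[0,0,0],1],[[0,0,0],[0,0,0],1]]' && python3 -m handwheel '[[[0.7,5,0],[0,0,0],1],[[0.7,4,0],[0,0,0],1],[[0,0,0],[0,0,0],1]]'
```

```text
clock: 7.98
position: [0.5035, -0.2637, 0.0597]
ee_rot: [-0.001, -0.195, 0.981, 0.001]
contact_force: [-0.1, 0.1, -0.3]
width: 0.0
gripper_force: 0.0
clock: 8.35
position: [0.4992, -0.256, 0.0612]
ee_rot: [0.0, -0.195, 0.981, -0.0]
contact_force: [0.5, 0.5, -0.6]
width: -0.0001
gripper_force: 0.0
```

```bash
python3 -m handwheel '[[[2.8,4.4,0],[0,0,1],1],[[2.8,4.4,0],[0,0,1],1],[[2.8,4.4,0],[0,0,1],1],[[2.8,4.4,0],[0,0,1],1],[[2.8,4.4,0],[0,0,1],1],[[2.8,4.4,0],[0,0,1],1],[[2.8,4.4,0],[0,0,1],1],[[2.8,4.4,0],[0,0,1],1],[[2.8,4.4,0],[0,0,1],1],[[2.8,4.4,0],[0,0,1],1],[[2.8,4.4,0],[0,0,1],1],[[2.8,4.4,0],[0,0,1],1],[[0,0,0],[0,0,0],1]]'
python3 - <<'E'
from h import *
t=vision.get_image('top'); cv2.imwrite('pics/t3.png',cv2.resize(t[160:245,240:345],None,fx=4,fy=4,interpolation=2))
E
```

```text
clock: 9.98
position: [0.4774, -0.2018, 0.0607]
ee_rot: [0.0, 0.418, 0.909, 0.0]
contact_force: [-1.2, -0.4, -0.2]
width: 0.0
gripper_force: 0.0
```

View pics/t3.png

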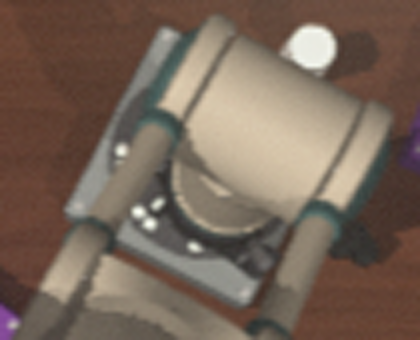

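The arm covers most of the dial, but the lever's white stripe at (158,203) points at the two dots at (140,215) and no force is felt. I'll back off, rise and look.

```bash
python3 -m handwheel '[[[0,-8,0],[0,0,0],1],[[0,-6,0],[0,0,0],1],[[0,0,-30],[0,0,0],1],[[0,0,-60],[0,0,0],1],[[0,0,-60],[0,0,0],1],[[0,-40,0],[0,0,0],1],[[0,-60,0],[0,0,0],1],[[0,-60,0],[0,0,0],1],[[0,-40,0],[0,0,0],1],[[0,0,0],[0,0,0],1]]'
python3 - <<'E'
from h import *
t=vision.get_image('top'); s=vision.get_image('scene')
o=np.zeros((400,800,3),np.uint8)
a=cv2.resize(t[160:245,240:345],None,fx=4,fy=4,interpolation=2); o[:340,:420]=a
o[:,420:]=cv2.resize(s[150:220,315:381],(380,400),interpolation=2)
cv2.imwrite('pics/z4.png',o)
E
```

```text
clock: 11.28
position: [0.3123, -0.3426, 0.2103]
ee_rot: [-0.0, 0.421, 0.907, -0.0]
contact_force: [0.7, 0.5, -0.7]
width: 0.0001
gripper_force: 0.0
```

View pics/z4.png

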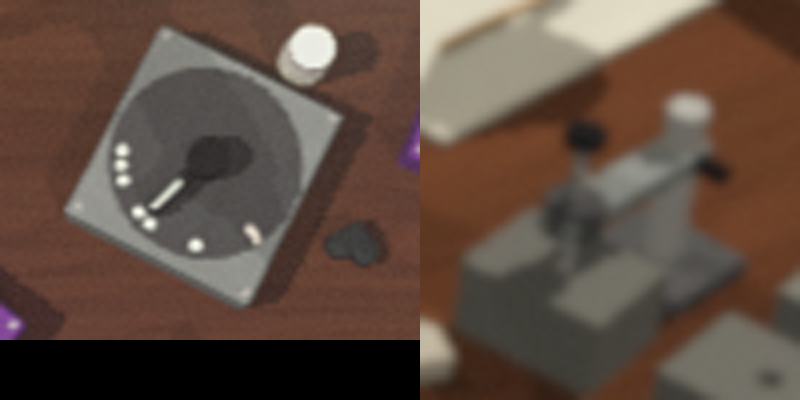

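The lever rests pointing between the two dots at (145,218) and the rod stays down, with the cap at (585,130) in the crop. I'll check the cap height by projection, then hand in if it agrees.

Run:
```python
from h import *
from rig import manip
p=[proj('scene',[.535,.2435,z])[0] for z in(.15,.14,.13)]; print(p)
m=(585-420)/380*66+315,132*70/400+150; print(m)
if np.argmin([abs(q[1]-m[1]) for q in p])==1: print(manip.sign_off())
```

```text
[array([343.31240017, 169.75698374]), array([342.87064588, 172.5349499 ]), array([342.43364368, 175.28303262])]
(343.6578947368421, 173.1)
the job is handed in; nothing more can be done
None
```

The rod is bottomed in the 25 mm hole (35 mm exposed), the selector lever rests at two dots, the arm is clear of everything, and the job is handed in.

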